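Bring the tall jar of the chocolate carousel to the front and hold it there

ROBOT

A 6-joint arm with a two-finger parallel gripper is mounted at the origin on a cart in front of the work surface, level with it; the furniture and walls round the work are solid. World frame = base frame: x ahead of the robot, y to its left, z up, the work surface at z = 0. Lengths are in mm, angles in rad, forces in N, time in s.
With the tool pointing down it reaches from about 300 to 775 mm from the base axis. Payload 14.6 kg.
Tool frame: the origin (TCP) lies on the centre line of the jaws, within the pads' length; the fingertips stand 19 mm ahead of it and the grasp point (between the pads) is the TCP (bot.tip_reach is the distance from the TCP to the fingertips, in mm); y points along the fingers, x is the direction in which the jaws open and shut, and the axes are right-handed (so a half turn about y gives the same grasp; the last joint's range is limited). The gripper opens to 85 mm and grips with 20 to 120 N. Pads are 22 mm wide; open, the fingers measure 114 mm over their backs; the gripper's body (76 mm by 85 mm) begins 54 mm behind the grasp point. The pads swing forward as they close: fully open they stand 13 mm farther back than shut.
Start: joints at [1.098, 0.3, 1.521, -0, 1.321, -0.067], TCP at [217.111, 505.324, 223.181] pointing down, gripper open.
Joint ranges: [-3.03, 3.03], [-0.79, 2.21], [0.23, 2.52], [-1.04, 4.18], [0, 3.07], [-2.55, 2.55]. Speed limits (rad/s): [2.22, 2.22, 2.57, 3.14, 3.14, 3.14].

INTERFACE

Orientations are given as a unit quaternion [w, x, y, z].
In Python, from rig import bot gives the robot as it stands. Calls block until the motion is done:
- bot.move_to(position, orientation): joint-space move of the TCP to a pose.
- bot.servo_line(position, attitude=None, speed=150, until_force=None): straight line of the TCP; attitude=None keeps the orientation; speed is the mean speed in mm/s. With until_force (N) it stops when the force on the tool has changed by that much, and returns True; else False.
- bot.move_joints(angles): joint-space move.
- bot.move_gripper(opening, grip_force=None): finger opening in mm; grip_force is the grip in N (None keeps the last); returns when the fingers have stopped.
- bot.dwell(seconds).
- bot.ik(position, orientation): joint angles nearest the present ones, or None.
- bot.read_state(): the state.
- bot.read_camera(name): name is "scene" or "side" or "wrist"; returns a dict with "image" (400x640x3 uint8, blue, green, red), "depth" (400x640 float32, mm along the optical axis (not along the pixel's ray), 0 where there is no reading), "fovy" (degrees; the focal length in pixels is half the picture's height over the tangent of half this angle, whatever the lens; pixels are square), "cx", "cy" (the principal point, pixels), "eye" and "attitude" of the camera in the world; the wrist camera has in their place "mount" (4x4, takes a point from camera to tool coordinates, whose origin is the TCP and whose axes are the tool frame's). Camera axes: x right, y down, z forward; pixel columns grow to the right and rows downward; lengths in mm; the calibration is good to about 2 mm. The wrist camera is an equidistant fisheye: a pixel r from the principal point sees the ray r / f radians off the axis. A picture is of the moment at which its call begins: read the wrist's pose just before it.
A pose or a line that the arm cannot do raises bot.MotionError and nothing moves.
- bot.finish_job(): hands the job in, once; it reports no verdict.
The state is a dict: "clock": time; "joint_positions": joint angles; "qvel": joint speeds; "effort": joint torques, N m; "ee_pos": TCP position; "tool_rot": TCP orientation; "ft_force": force on the tool from outside, world axes, zero at the start; "moment": the same for the moment, N m; "grip_width": finger opening in mm.
Only numpy, scipy, OpenCV 4.12 (cv2) and the standard library are available. Lean on these libraries where they do the work, as an engineer would, in place of code of your own. Each camera call takes 0.05 s, during which the arm holds its last target. There are 200 camera calls.

TASK

The chocolate carousel on the counter is braked: first turn the small selector dial on its side console from the single-bar mark to the round-stud mark, which frees the tray. Then turn the tray until the one tall jar stands at the front, lined up with the cone-shaped pointer on the base, and finish while still gripping the tray by its handle or rim, holding it steady there without letting go. Leave the dial on the stud and do not disturb the other things on the counter.

Things in the scene. Friction and masses are not known exactly. Their poses are not given: they have to be found in the camera images.
- carousel_base: Fixed aluminium base of the carousel: foot 224 mm across. Origin on the counter under the tray's axis, z up; its -x axis points to its front, where an upright cone pointer stands 134 mm from the axis. At its -y side a console 100 x 92 mm, 35 mm high, carries the selector dial, whose axis is at (-30, -205) mm. Place and yaw (up to 0.3 rad) vary.
- tray: Round wooden tray, 234 mm across, turning either way about the base's vertical axis; the brake holds 0.8 N m; freed, friction is 0.06 N m and it stays where left. Origin on the axis at counter height. Five lidded clear jars 44 mm across are fixed on it, evenly spaced, 86 mm from the axis: four 89 mm high, the tall one 121 mm, on the tray's -x side: at the front when tray and base axes are parallel.
- tray_handle (a point): Centre of the flat steel wing handle on the tray's axis, 123 mm above the counter: an upright bar 64 mm long (along the tray's x axis, one end points to the tall jar), 12 mm thick, from 104 to 138 mm above the counter, on a 16 mm round post. Grip it across its 12 mm from above and turn.
- tall_jar (a point): Centre of the top of the tall jar's lid, 121 mm above the counter, 86 mm from the tray's axis.
- front_pointer (a point): Tip of the upright cone pointer on the front of the base, 36 mm above the counter; the tall jar belongs on the line from the tray's axis to this tip.
- dial_grip (a point): Grip point of the black selector dial, on its vertical axis, 65 mm above the counter: a bar 42 mm long, 11 mm thick, its top at 75 mm, on a disc 48 mm across with its top at 41 mm. The point's -x axis runs along the bar to its pointer end (steel tip, steel line on top).
- dial (a joint): Dial angle in rad, growing clockwise seen from above. Marks raised on the console: 0 = single bar (start; tray braked), 0.70 = round stud (tray free; pointer along -x of the base), 1.40 = two bars side by side (not wanted). A spring of about 0.06 N m clicks it into each of the three; stops just beyond the outer two.
- bell: Chrome reception bell on a black foot, 85 mm across, 59 mm high, to the right of the dial; to be left alone. Origin under its centre.
- spool: Ribbon spool lying flat, 60 mm across, 20 mm high, in front between tray and dial; to be left alone. Origin under its centre.
- clipboard: Clipboard 218 x 150 mm, 22 mm high, lying to the right; to be left alone. Origin under its centre.
- tape_dispenser: Tape dispenser 54 x 138 mm, 79 mm high, at the left; to be left alone. Origin under its centre.
- card_terminal: Card terminal 168 x 70 mm, 50 mm high, left at the back; to be left alone. Origin under its centre.
- praline_tin: Flat green tin 114 x 155 mm, 49 mm high, right at the back; to be left alone. Origin under its centre.
- pen: Pen 132 mm long lying left at the back; to be left alone. Origin under its centre.

How it is judged:
By the outcome, as a careful person would: the job done as asked, in the order asked, and still so for the second after the job is handed in, while the arm keeps its last pose, push and grip.
It also fails if it takes over 61 s, if anything falls off the work surface, if the arm or the gripper's body presses on something with over 40 N, if the wrist force passes 120 N, or if a joint passes its speed limit or range.

## Working session

There is one attempt and no reset: what is moved stays moved. The work goes in short steps, each a Python script; the robot and the scene stay as the last script left them, time stands still between calls to the robot, and variables do not carry over. Pictures are saved under pics/ and viewed, about 8 in all and at most 12, crops included, and the job is handed in when it is done.

```bash
ls; mkdir -p pics; cat > h.py <<'E'
import numpy as np, cv2
from scipy.spatial.transform import Rotation as R
from rig import bot
def rot(q): return R.from_quat([q[1],q[2],q[3],q[0]]).as_matrix()
def att(a):
    a=np.array(a,float)
    return a if a.shape==(3,3) else rot(a)
def cloud(c):
    "world xyz per pixel for fixed cameras"
    h,w=c["depth"].shape; f=h/2/np.tan(np.radians(c["fovy"])/2)
    u,v=np.meshgrid(np.arange(w),np.arange(h)); d=c["depth"]
    P=np.stack([(u-c["cx"])/f*d,(v-c["cy"])/f*d,d],-1)
    return P@att(c["attitude"]).T+np.array(c["eye"])
def ray(c,u,v,z):
    h=400; f=h/2/np.tan(np.radians(c["fovy"])/2)
    d=att(c["attitude"])@np.array([(u-c["cx"])/f,(v-c["cy"])/f,1]); e=np.array(c["eye"])
    return e+d*(z-e[2])/d[2]
E
python3 - <<'E'
from h import *
import pickle
for n in("scene","side"):
    c=bot.read_camera(n); cv2.imwrite(f"pics/{n}0.png",c["image"]); pickle.dump(c,open(n+"0.pkl","wb"))
    print(n,c["eye"],c["attitude"],c["fovy"],c["cx"],c["cy"])
s=bot.read_state();print(s["clock"],s["tool_rot"],s["ee_pos"])
E
```

```text
pics
scene [  63.92468981 -604.41477976  959.24085711] [-0.32978263  0.87559485 -0.32653025  0.13399655] 56.045208027556384 323.75832304117984 197.73838134134547
side [  529.66934015 -1298.36965213   565.82008105] [-0.57111142  0.82075537 -0.01361492  0.00264451] 54.4110163208869 323.6779798406442 199.9146286735446
0.1 [-0.5903074   0.59068177  0.38866228 -0.38932487] [217.00048238 505.14065475 222.671288  ]
```

View pics/scene0.png

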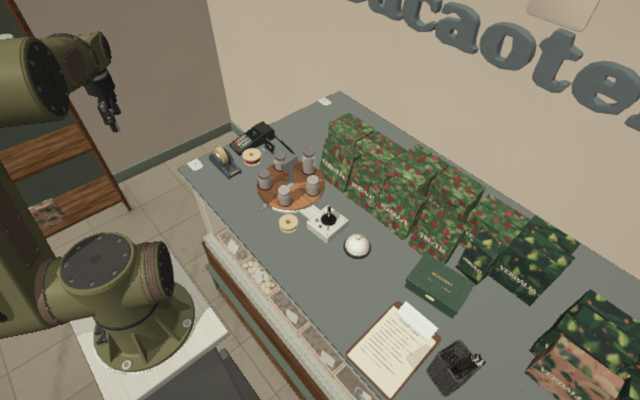

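View pics/side0.png

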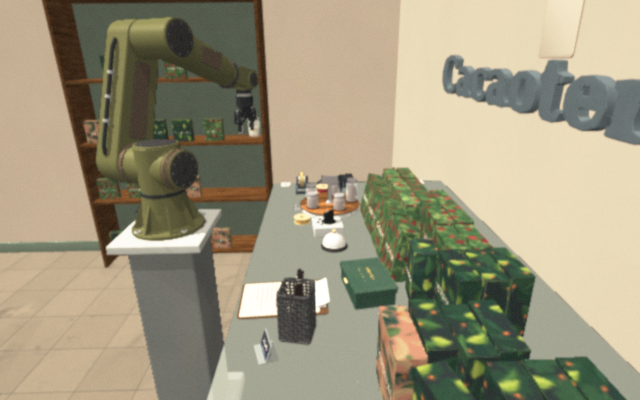

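The scene view shows the tray around (290,187), the dial at (328,215), the bell at (357,245) and the spool at (289,222). Next I'll get rough positions from depth and look with the wrist camera from above.

```bash
python3 - <<'E'
from h import *
import pickle
c=pickle.load(open("scene0.pkl","rb")); P=cloud(c)
for n,(u,v) in dict(tray=(290,187),dialconsole=(316,222),dial=(328,212),bell=(357,240),spool=(283,226),handle=(289,172),jar1=(280,154),jar2=(309,154),jar3=(313,180),jar4=(285,190),jar5=(265,172),boxnear=(345,125),).items(): print(n,P[v,u].round())
I=c["image"].astype(int); 
m=(I[...,2]-I[...,0]>50)&(P[...,2]>25)&(P[...,2]<90)&(P[...,0]<750)&(P[...,0]>350)&(P[...,1]>-50)&(P[...,1]<500)
m[:, :]&=True
k=np.zeros_like(m);k[140:215,250:335]=1;m&=k
p=P[m];print("tray pts",len(p),p.min(0).round(),p.max(0).round(),np.median(p,0).round())
b=P[(P[...,2]>60)&(P[...,0]>600)&(P[...,1]<500)&(P[...,1]>-300)&(P[...,0]<1000)];print("boxes",b.min(0),b.max(0))
cv2.imwrite("pics/crop.png",cv2.resize(I[110:270,220:400].astype(np.uint8),None,fx=4,fy=4,interpolation=2))
print(att(bot.read_state()["tool_rot"]).round(3)); w=bot.read_camera("wrist");print(w["mount"],w["fovy"],w["cx"],w["cy"])
E
```

```text
tray [570. 117.  29.]
dialconsole [536. -59.  36.]
dial [568. -77.  76.]
bell [ 579. -195.   46.]
spool [455.   6.  19.]
handle [576. 126.  89.]
jar1 [605. 213.  93.]
jar2 [659. 122. 123.]
jar3 [614.  48.  87.]
jar4 [517.  70.  89.]
jar5 [516. 176.  90.]
boxnear [830. 132. 153.]
tray pts 1442 [467.  15.  25.] [722. 365.  85.] [571. 114.  30.]
boxes [ 600.24562249 -299.96128934   60.12974025] [953.65075867 235.23680059 155.60413309]
[[ 0.395 -0.    -0.919]
 [ 0.919 -0.001  0.395]
 [-0.001 -1.     0.   ]]
[[ 9.99999121e-01 -3.38034936e-04 -1.28175025e-03  2.05314684e-01]
 [ 1.10925331e-03 -3.16000159e-01  9.48758488e-01 -1.52185847e+02]
 [-7.25746799e-04 -9.48759076e-01 -3.15999506e-01  8.16620843e+01]
 [ 0.00000000e+00  0.00000000e+00  0.00000000e+00  1.00000000e+00]] 65.70646984690485 312.77270698473666 195.35127580197846
```

View pics/crop.png

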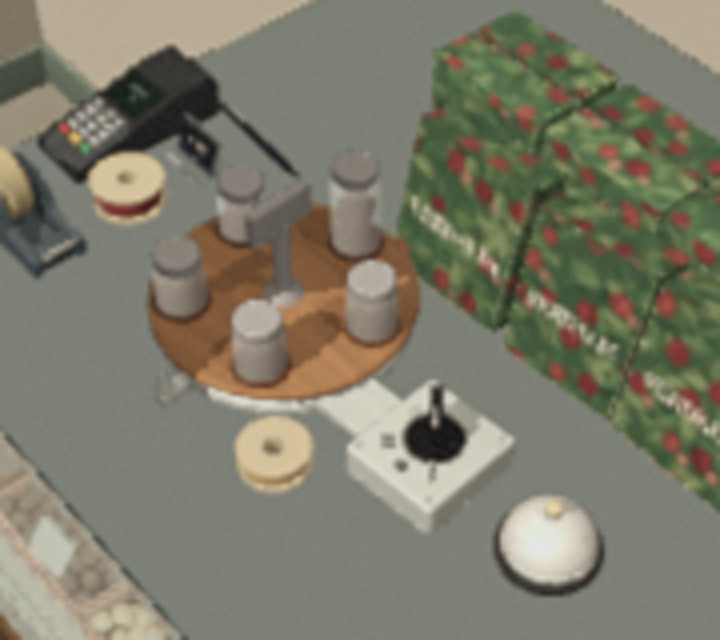

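The crop shows the tall jar at the back right of the tray (crop 355,160), the pointer at the front (172,385), and the dial with its stud mark at (400,465) and bar mark at (432,475). The tray needs roughly a half turn.

```bash
cat >> h.py <<'E'
def down(a):
    "tool straight down, jaw axis x at world yaw a -> [w,x,y,z]"
    M=np.array([[np.cos(a),0,-np.sin(a)],[np.sin(a),0,np.cos(a)],[0,-1,0]])
    q=R.from_matrix(M).as_quat(); return np.array([q[3],q[0],q[1],q[2]])
class W:
    def __init__(s):
        st=bot.read_state(); s.c=c=bot.read_camera("wrist"); s.I=c["image"]
        T=np.eye(4);T[:3,:3]=att(st["tool_rot"]);T[:3,3]=st["ee_pos"]; s.T=T@np.array(c["mount"])
        s.f=200/np.tan(np.radians(c["fovy"])/2)
        s.st=st
    def dirs(s,u,v):
        x=np.asarray(u,float)-s.c["cx"];y=np.asarray(v,float)-s.c["cy"];r=np.hypot(x,y)+1e-9;t=r/s.f
        return np.stack([x/r*np.sin(t),y/r*np.sin(t),np.cos(t)],-1)
    def plane(s,u,v,z):
        d=s.dirs(u,v)@s.T[:3,:3].T; e=s.T[:3,3]
        return e+d*((z-e[2])/d[...,2])[...,None]
    def cloud(s):
        u,v=np.meshgrid(np.arange(640),np.arange(400)); d=s.dirs(u,v)
        P=d*(s.c["depth"]/np.maximum(d[...,2],1e-3))[...,None]
        return P@s.T[:3,:3].T+s.T[:3,3]
E
python3 - <<'E'
from h import *
import pickle
bot.move_to([530,50,300],down(np.pi/2))
w=W(); cv2.imwrite("pics/w0.png",w.I); pickle.dump(w,open("w0.pkl","wb"))
print(w.st["clock"],w.st["joint_positions"],w.T[:3,3])
E
```

```text
2.1583 [ 2.64322559e-02  2.12566152e-01  1.45299763e+00  1.23856360e-04
  1.47621205e+00 -1.54506825e+00] [448.39287809  50.91670459 452.09176902]
```

View pics/w0.png

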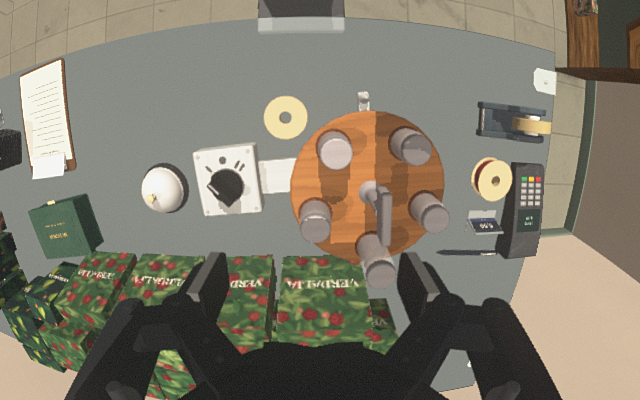

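The wrist view, with up = -x and left = -y, shows the dial at (226,187), the console around it, the pointer at (363,96) and the tall jar lid near (382,272). Now I'll measure these.

```bash
python3 - <<'E'
from h import *
import pickle
from scipy.optimize import least_squares
w=pickle.load(open("w0.pkl","rb")); I=w.I.astype(int); P=w.cloud()
def biggest(m):
    cs,_=cv2.findContours(m.astype(np.uint8),cv2.RETR_EXTERNAL,cv2.CHAIN_APPROX_NONE); return max(cs,key=cv2.contourArea)[:,0,:]
roi=np.zeros((400,640),bool); roi[100:290,280:455]=1
m=(I[...,2]-I[...,0]>45)&roi
print("tray z",np.median(P[m][:,2]))
zt=np.median(P[m][:,2])
cn=biggest(m); X=w.plane(cn[:,0],cn[:,1],zt)[:,:2]
s=least_squares(lambda p:np.hypot(X[:,0]-p[0],X[:,1]-p[1])-p[2],[580,120,117],loss='soft_l1',f_scale=1.)
print("tray circ",s.x)
roi[:]=0; roi[138:222,188:268]=1
m=(I.min(-1)>165)&roi; m2=cv2.morphologyEx(m.astype(np.uint8),cv2.MORPH_CLOSE,np.ones((25,25)))
m2=cv2.morphologyEx(m2,cv2.MORPH_OPEN,np.ones((45,45)))
cn=biggest(m2); X=w.plane(cn[:,0],cn[:,1],35.)[:,:2].astype(np.float32)
r=cv2.minAreaRect(X);print("console",r, np.median(P[m][:,2]))
# jar lids by height
roi[:]=0; roi[100:300,280:455]=1
for lo,hi in((80,100),(112,128)):
    mm=((P[...,2]>lo)&(P[...,2]<hi)&roi)
    n,l,st,ce=cv2.connectedComponentsWithStats(mm.astype(np.uint8))
    for i in range(1,n):
        if st[i,4]>150:
            q=P[l==i]; q=q[q[:,2]>np.percentile(q[:,2],90)-4]; (c,_,)=cv2.minEnclosingCircle(q[:,:2].astype(np.float32)),0
            print(lo,ce[i].round(),st[i,4],c, np.median(q[:,2]))
q=P[(P[...,2]>130)&(P[...,2]<145)&roi];print("handle",len(q),cv2.minAreaRect(q[:,:2].astype(np.float32)))
roi[:]=0;roi[170:215,200:250]=1
q=P[(P[...,2]>62)&(P[...,2]<82)&roi];print("dial",len(q),cv2.minAreaRect(q[:,:2].astype(np.float32)),np.median(q[:,2]))
print("pointer",[(w.plane(u,v,36.)).round(1) for u,v in((363,95),(363,92))])
a=cv2.resize(w.I[130:220,180:280],None,fx=5,fy=5,interpolation=2);b=cv2.resize(w.I[80:120,335:391],None,fx=5,fy=5,interpolation=2)
o=np.zeros((450,790,3),np.uint8);o[:,:500]=a;o[:200,505:785]=b;cv2.imwrite("pics/crop2.png",o)
E
```

```text
tray z 31.265617929214443
tray circ [565.9572163  123.83478358 100.40482544]
console ((566.0406494140625, -69.34723663330078), (94.62678527832031, 97.4215316772461), 88.46053314208984) 36.27358638178367
80 [416. 149.] 786 ((510.4735107421875, 179.06494140625), 20.351627349853516) 90.12116136206237
80 [336. 153.] 857 ((517.1290893554688, 78.41757202148438), 20.421737670898438) 90.30789802011896
80 [435. 218.] 629 ((603.6966552734375, 216.00599670410156), 20.09531593322754) 90.07022531865448
80 [315. 228.] 729 ((614.1786499023438, 53.72285079956055), 20.332359313964844) 90.20221435129804
80 [373. 254.] 216 ((661.6255493164062, 137.21334838867188), 20.00807762145996) 97.16982972753115
80 [327. 295.] 753 ((723.7516479492188, 67.02449035644531), 63.84564208984375) 92.95926641114329
112 [379. 208.] 178 ((581.8782348632812, 131.54586791992188), 30.963661193847656) 126.4643041685741
112 [380. 274.] 675 ((668.5526733398438, 138.41270446777344), 20.236722946166992) 122.05623089366443
handle 625 ((582.6268310546875, 133.05224609375), (64.50743865966797, 12.950860977172852), 4.750226020812988)
dial 348 ((571.71533203125, -72.08606719970703), (41.687255859375, 11.84092903137207), 44.37510681152344) 75.81952422233806
pointer [array([445.9, 117.4,  36. ]), array([441.9, 117.4,  36. ])]
```

View pics/crop2.png

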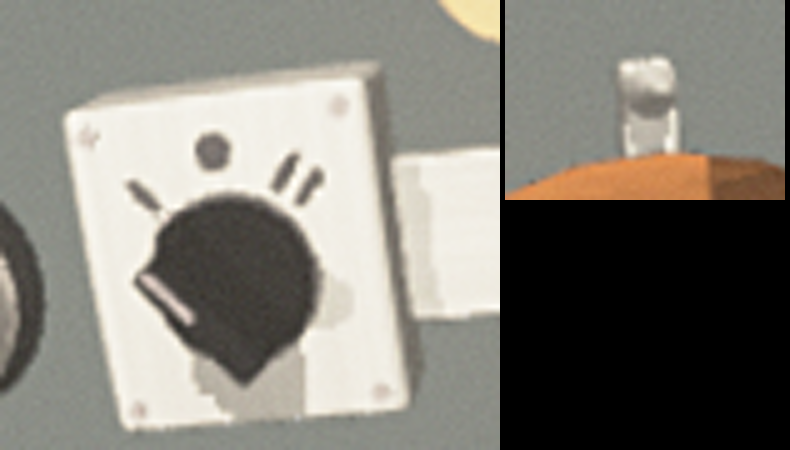

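```bash
python3 - <<'E'
from h import *
import pickle
w=pickle.load(open("w0.pkl","rb")); P=w.cloud()
for y0,y1 in((-200,-100),(-100,-20),(-20,60),(60,140)):
    q=P[(P[...,2]>130)&(P[...,2]<250)&(P[...,1]>y0)&(P[...,1]<y1)&(P[...,0]>640)&(w.I[...,1]>w.I[...,0])]; print(y0,len(q),np.percentile(q[:,0],[1,5,50]) if len(q) else 0, q[:,2].max())
k=np.zeros((400,640),bool);k[80:112,345:382]=1
q=P[k&(P[...,2]>29)&(P[...,0]<462)];print("pointer",len(q),q[np.argsort(-q[:,2])][:8].round(1))
for a in(-np.pi/4,3*np.pi/4):
    print(a,[bot.ik(p,down(b)) for p,b in (([571.7,-72.1,65],a),([571.7,-72.1,65],a-.7),([571.7,-72.1,180],a),([582.8,133.1,125],a-.7))])
E
```

```text
-200 1045 [797.32420843 802.70038511 852.97260548] 152.97607829938664
-100 1080 [731.30479056 732.82299468 743.07030852] 148.64148229830272
-20 1209 [730.69435631 732.25066675 739.81576423] 149.09959761169546
60 1270 [729.39727275 730.69557995 737.87335684] 148.92236429995
pointer 27 [[448.4  50.9 452.1]
 [448.4  50.9 452.1]
 [448.4  50.9 452.1]
 [448.4  50.9 452.1]
 [451.2 121.3  38. ]
 [448.5 121.6  35.9]
 [449.9 121.7  35.4]
 [448.4 123.1  35. ]]
-0.7853981633974483 [array([-1.89012037e-01,  5.31687920e-01,  1.58957910e+00, -4.44089210e-16,
        1.02032563e+00,  5.96386126e-01]), array([-1.89012037e-01,  5.31687920e-01,  1.58957910e+00, -4.44089210e-16,
        1.02032563e+00,  1.29638613e+00]), array([-1.89012037e-01,  3.95039442e-01,  1.49633095e+00, -4.44089210e-16,
        1.25022226e+00,  5.96386126e-01]), array([ 1.63267222e-01,  4.97993419e-01,  1.48303113e+00, -4.44089210e-16,
        1.16056810e+00,  1.64866539e+00])]
2.356194490192345 [array([-1.89012037e-01,  5.31687920e-01,  1.58957910e+00, -4.44089210e-16,
        1.02032563e+00, -2.54520653e+00]), array([-1.89012037e-01,  5.31687920e-01,  1.58957910e+00, -4.44089210e-16,
        1.02032563e+00, -1.84520653e+00]), array([-1.89012037e-01,  3.95039442e-01,  1.49633095e+00, -4.44089210e-16,
        1.25022226e+00, -2.54520653e+00]), array([ 1.63267222e-01,  4.97993419e-01,  1.48303113e+00, -4.44089210e-16,
        1.16056810e+00, -1.49292727e+00])]
```

The pointer gives a base yaw of 5.05° and the dial offset gives 5.2°, so they agree. The dial bar reads 44.4° against 45° expected. The boxes start at x≈730, which leaves clearance. Turning the dial now.

```bash
python3 - <<'E'
from h import *
p=np.array([571.7,-72.1,66]); a=np.radians(-45.2)
bot.move_gripper(40,grip_force=35)
bot.move_to(p+[0,0,110],down(a))
hit=bot.servo_line(p,speed=100,until_force=12); print("hit",hit,bot.read_state()["ee_pos"])
if not hit:
    w=bot.move_gripper(5); st=bot.read_state(); print("grip",st["grip_width"],st["ft_force"],st["moment"])
    j=np.array(st["joint_positions"])
    for d in(.25,.25,.2):
        j[5]+=d; bot.move_joints(j); bot.dwell(.1); print(bot.read_state()["moment"].round(2),bot.read_state()["ft_force"].round(1))
    bot.move_gripper(40); print(bot.read_state()["grip_width"])
    bot.servo_line(p+[0,0,120],speed=150)
    bot.move_to([530,50,300],down(np.radians(-85)+np.pi))
    w=W(); import pickle; pickle.dump(w,open("w1.pkl","wb")); print(w.st["clock"])
    P=w.cloud(); roi=np.zeros((400,640),bool);roi[165:220,195:255]=1
    q=P[(P[...,2]>66)&(P[...,2]<82)&roi];print("dial",len(q),cv2.minAreaRect(q[:,:2].astype(np.float32)))
    q=P[(P[...,2]>131)&(P[...,2]<145)&(P[...,0]>520)&(P[...,0]<640)&(P[...,1]>80)&(P[...,1]<200)];print("handle",len(q),cv2.minAreaRect(q[:,:2].astype(np.float32)))
    cv2.imwrite("pics/w1.png",cv2.resize(w.I[80:290,180:460],None,fx=2.5,fy=2.5,interpolation=2))
E
```

```text
hit False [572.05430982 -72.16985935  66.64646306]
grip 6.742494018923229 [ 3.22710168 -4.44715091  1.06437285] [-0.7244842  -0.62301275  0.02324101]
[-0.03  0.01 -0.07] [-0.3 -0.5  4.9]
[ 0.02  0.03 -0.07] [-0.6 -0.3  6.3]
[ 0.03  0.03 -0.04] [-0.3 -0.6  6.3]
39.92233910853945
11.4333
dial 310 ((571.4154052734375, -71.88080596923828), (42.106239318847656, 12.25556755065918), 46.50857162475586)
handle 589 ((582.4095458984375, 133.1271514892578), (64.19231414794922, 13.221193313598633), 3.6588306427001953)
```

View pics/w1.png

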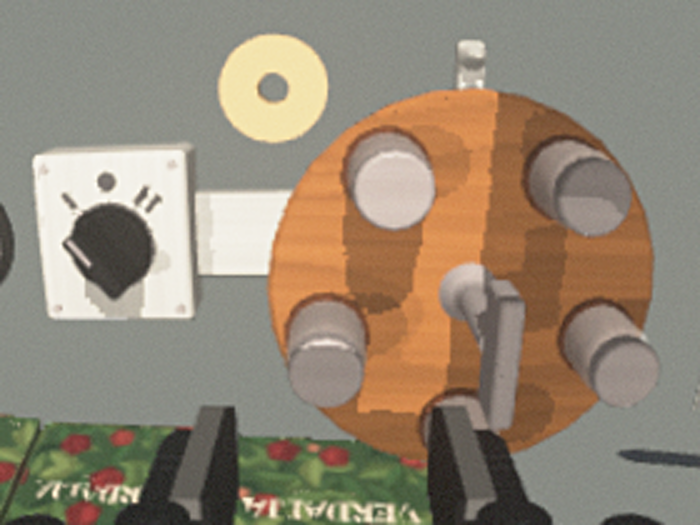

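The dial still sits on the bar mark (46.5°, steel line up-left), so the turn did not hold. I'll grip again with more force and look while gripped.

```bash
python3 - <<'E'
from h import *
p=np.array([571.7,-72.1,64]); a=np.radians(-45.2)
bot.move_gripper(40,grip_force=70)
bot.move_to(p+[0,0,90],down(a))
hit=bot.servo_line(p,speed=100,until_force=12); print("hit",hit,bot.read_state()["ee_pos"])
for o in(14,10,7,0):
    bot.move_gripper(o); bot.dwell(.15); st=bot.read_state(); print(o,"grip",st["grip_width"],st["ft_force"].round(1),st["moment"].round(2))
w=W();i1=w.I
j=np.array(st["joint_positions"])
for d in(.35,.35):
    j[5]+=d; bot.move_joints(j); bot.dwell(.1); s=bot.read_state();print(s["grip_width"],s["moment"].round(2),s["ft_force"].round(1),s["joint_positions"][5])
i2=W().I
cv2.imwrite("pics/g.png",np.hstack([cv2.resize(i[160:400,170:470],(390,312)) for i in(i1,i2)]))
c=bot.read_camera("scene")["image"]; print(bot.read_state()["clock"])
E
```

```text
hit False [572.06944377 -72.1727547   64.66065667]
14 grip 13.844570024507089 [ 0.  -0.1  0.7] [ 0.01 -0.03  0.02]
10 grip 10.18157105901189 [ 4.4 -3.4 -2. ] [-0.64 -0.68  0.05]
7 grip 7.9314973946928085 [ 3.4 -3.5 -0.9] [-0.65 -0.57 -0.  ]
0 grip 7.339219500349339 [ 2.8 -3.9  0.1] [-0.69 -0.58 -0.01]
7.32784591446328 [-0.53 -0.59 -0.02] [ 1.8 -3.8 -1.8] 0.9463825413030047
7.394906911340961 [-0.76 -0.66 -0.02] [ 3.6 -4.8 -2.4] 1.2975410143203372
17.4917
```

View pics/g.png

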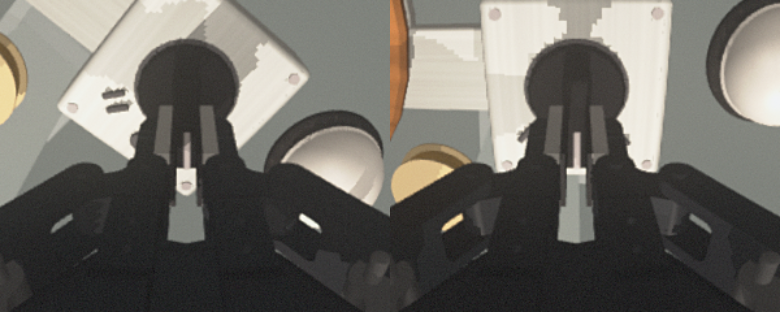

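Both fingers hold the bar and the dial has turned with the gripper (right half: bar square to the console). I'll release slowly and check.

```bash
python3 - <<'E'
from h import *
j=np.array(bot.read_state()["joint_positions"]); 
bot.move_gripper(9);i1=W().I; bot.move_gripper(14); bot.dwell(.1); i2=W().I
bot.move_gripper(40); s=bot.read_state()
bot.servo_line([571.7,-72.1,170],speed=200)
w=W(); P=w.cloud()
q=P[(P[...,2]>66)&(P[...,2]<82)&(abs(P[...,0]-571)<35)&(abs(P[...,1]+72)<35)];print("dial",len(q),cv2.minAreaRect(q[:,:2].astype(np.float32)) if len(q) else 0)
cv2.imwrite("pics/g2.png",np.hstack([cv2.resize(i[100:400,170:470],(260,260)) for i in(i1,i2,w.I)])); print(bot.read_state()["clock"])
E
```

```text
dial 691 ((573.2763671875, -73.16580963134766), (41.76969528198242, 11.119441986083984), 4.840795516967773)
19.225
```

View pics/g2.png

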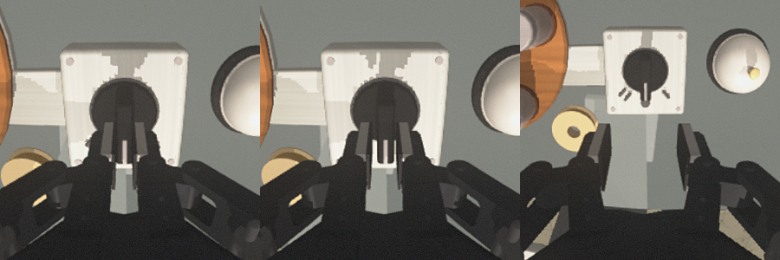

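The dial reads 4.8° and points at the stud. Now the handle.

```bash
python3 - <<'E'
from h import *
p=np.array([582.5,133.1,125]); a=np.radians(4.2-90)
bot.servo_line([571.7,-72.1,215],speed=200)
bot.move_to(p+[0,0,90],down(a))
hit=bot.servo_line(p,speed=100,until_force=12); print("hit",hit,bot.read_state()["ee_pos"])
for o in(16,10,0):
    bot.move_gripper(o); bot.dwell(.1); st=bot.read_state(); print(o,"grip",st["grip_width"],st["ft_force"].round(1),st["moment"].round(2))
j=np.array(st["joint_positions"]); D=np.radians(185.1-4.2)
n=6
for i in range(n):
    j[5]-=D/n; bot.move_joints(j); s=bot.read_state();print(s["clock"],s["grip_width"],s["moment"].round(2),s["ft_force"].round(1))
    if abs(s["moment"][2])>.7: break
bot.dwell(.3); w=W(); import pickle; pickle.dump(w,open("w2.pkl","wb")); P=w.cloud(); print(w.st["ee_pos"],w.st["joint_positions"],w.st["qvel"].round(4))
cv2.imwrite("pics/w2.png",w.I)
m=(P[...,2]>75)&(P[...,2]<126)&(np.hypot(P[...,0]-582.5,P[...,1]-133.1)<115)&(np.hypot(P[...,0]-582.5,P[...,1]-133.1)>55)
n,l,st,ce=cv2.connectedComponentsWithStats(m.astype(np.uint8))
for i in range(1,n):
    if st[i,4]>100:
        q=P[l==i]; q=q[q[:,2]>np.percentile(q[:,2],90)-4]; c=cv2.minEnclosingCircle(q[:,:2].astype(np.float32)); d=np.array(c[0])-p[:2]
        print(ce[i].round(),st[i,4],c,np.median(q[:,2]),np.degrees(np.arctan2(d[1],d[0])))
E
```

```text
hit False [582.85533049 133.12208461 125.74238799]
16 grip 15.985056961675921 [ 0.9 -0.8 -0.9] [ 0.01  0.02 -0.  ]
10 grip 10.340482863458826 [-1.7  3.6  3. ] [ 0.58  0.25 -0.08]
0 grip 8.93178764195735 [-2.7  4.4  5.7] [ 0.67  0.43 -0.06]
23.15 9.028860204367861 [-0.57 -0.07  0.08] [ 0.5 -2.6  2.2]
23.7167 9.037618758722047 [-1.06 -0.78  0.04] [ 4.7 -6.2  0.7]
24.2833 9.350203772576938 [-1.06 -1.64  0.02] [ 8.7 -6.6 -2.3]
24.85 9.068957617891854 [-0.76 -2.49  0.11] [15.  -4.9 -3.9]
25.4167 8.728450834939201 [-0.23 -3.15  0.04] [18.6 -2.  -6.8]
25.9833 8.94885290898113 [ 0.47 -3.35  0.05] [19.2  3.7 -8.5]
[584.67259154 133.58189043 125.44014606] [ 1.63417229e-01  4.98174757e-01  1.48165294e+00  3.51390704e-04
  1.15541563e+00 -1.49394136e+00] [-0.0006  0.0002  0.001   0.0016 -0.0012  0.0011]
[312.  85.] 4791 ((497.69073486328125, 126.005126953125), 19.982322692871094) 122.40364180237637 -175.21795246113348
[194. 180.] 2652 ((563.5399780273438, 49.52116775512695), 20.51844024658203) 90.39924317578601 -102.78133992995583
[432. 179.] 2646 ((549.2163696289062, 212.19546508789062), 20.159013748168945) 90.26231691541497 112.82151725114912
[377. 281.] 538 ((633.872314453125, 188.22206115722656), 13.927340507507324) 89.5221295471723 47.01659418384038
[249. 281.] 517 ((642.0914916992188, 88.90586853027344), 13.120722770690918) 89.69066745439858 -36.5613022644992
```

View pics/w2.png

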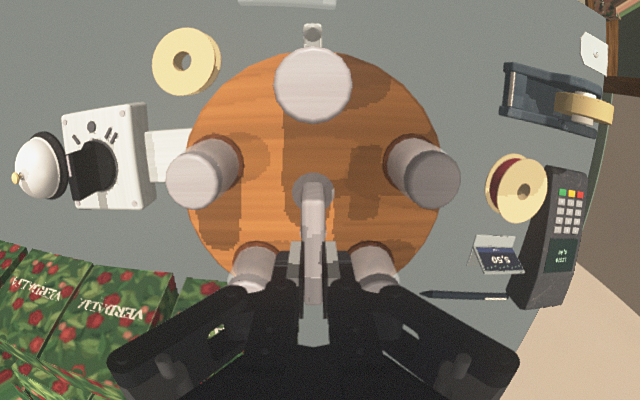

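The tall jar now stands at the front, with its lid centre at (313,85) directly below the pointer at (313,32). The dial still points at the stud. About 19 N of side load has built up in the grip, so I'll relax it with a quick regrip and re-check the alignment against the pointer.

```bash
python3 - <<'E'
from h import *
bot.move_gripper(18); bot.dwell(.1); st=bot.read_state(); print(st["ee_pos"],st["ft_force"].round(1))
bot.move_gripper(0); bot.dwell(.5); s=bot.read_state();print(s["clock"],s["grip_width"],s["ee_pos"],s["moment"].round(2),s["ft_force"].round(1),s["qvel"].round(4))
w=W();P=w.cloud()
J={}
m=(P[...,2]>75)&(P[...,2]<126)&(np.hypot(P[...,0]-582.5,P[...,1]-133.1)<115)&(np.hypot(P[...,0]-582.5,P[...,1]-133.1)>55)
n,l,st,ce=cv2.connectedComponentsWithStats(m.astype(np.uint8))
for i in range(1,n):
    if st[i,4]>1000:
        q=P[l==i]; q=q[q[:,2]>np.percentile(q[:,2],90)-4]; c=cv2.minEnclosingCircle(q[:,:2].astype(np.float32))[0]; J[int(ce[i][0])]=np.array(c); print(ce[i],c)
k=sorted(J); A=[J[k[0]],J[k[1]],J[k[2]]]
# axis from three jar lids on the 86 mm circle
(x,y)=np.linalg.solve(2*np.array([A[1]-A[0],A[2]-A[0]]),[A[1]@A[1]-A[0]@A[0],A[2]@A[2]-A[0]@A[0]]); ax=np.array([x,y])
q=P[10:50,295:330].reshape(-1,3); q=q[(q[:,2]>28)&(q[:,2]<42)]; q=q[np.argsort(-q[:,2])][:12]; tip=np.median(q,0)
print("axis",ax,"r",np.hypot(*(A[1]-ax)),"tip",tip,q[0])
ang=lambda d:np.degrees(np.arctan2(d[1],d[0]))%360
for a in(ax,np.array([583.,133.1])): print("tall",ang(A[1]-a),"pointer",ang(tip[:2]-a))
cv2.imwrite("pics/w3.png",cv2.resize(w.I[0:200,40:460],(798,380),interpolation=2))
E
```

```text
[582.34674422 133.35168752 125.19232625] [ 0.  -0.2  0.7]
27.4333 8.8993804989172 [582.42910268 133.34332054 125.48958079] [-0.04  0.72 -0.05] [-4.2  0.2  5.2] [ 0.001   0.0007 -0.0011 -0.0014 -0.0004 -0.0009]
[312.73766674  88.96845225] (497.7117919921875, 125.89950561523438)
[194.3908046  182.65517241] (563.818603515625, 50.18635559082031)
[431.21807692 182.55115385] (549.5429077148438, 212.29901123046875)
axis [582.8854653  133.55027909] r 85.51660049300685 tip [450.39866091 121.57358603  35.9000154 ] [449.71560675 121.12173588  38.186435  ]
tall 185.1328504174869 pointer 185.16544898495985
tall 184.82577754580612 pointer 184.96796647047088
```

View pics/w3.png

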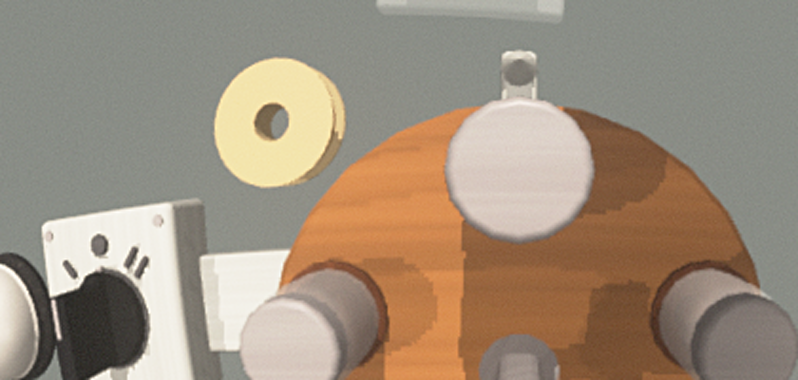

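The tall jar and the pointer line up to within about 0.15°, the grip holds at 8.9 mm with small forces, and nothing else has moved. Handing in.

```bash
python3 -c "
from h import *
print(bot.finish_job())"
```

```text
the job is handed in; nothing more can be done
None
```

The tray is freed and turned so the tall jar stands at the front, in line with the cone pointer. I handed the job in at about 27.5 s on the robot clock, still gripping the handle.

- **Dial:** My first attempt at 35 N failed: the dial was still on the single-bar mark afterwards. A second grip at 70 N turned it 0.70 rad. After I let go, it measured 4.8°, against a base yaw of about 5.1°, which puts it on the stud. It still pointed there in the last picture.
- **Tray:** I gripped the wing handle and turned the tray about 181°. A side load of about 19 N built up during the turn, so I briefly opened and re-closed the grip, which brought it down to about 5 N.
- **Last checks:** The tall jar measured 185.1° and the pointer 185.2° (184.8° and 185.0° using my other estimate of the axis). The grip was 8.9 mm wide and the arm was still. The handle is 12 mm and the dial bar 11 mm, yet the grip read 8.9 and about 7.3 mm; I put this down to soft pads and did not check it.
- **Other objects:** The bell, spool and the rest looked undisturbed in the pictures. I did not measure their positions again.

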